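# Find the full parts case by its weight and stand it on the spring scale

### The job

One of the three look-alike blue parts cases is full of bolts and the other two are almost empty. Heft them to find the full one and stand it upright on the spring scale, flat inside the lip of the pan so that the pan sinks, with the two light ones standing on the table. Never leave a light case on the scale, set the cases down without dropping or tipping them, and leave the other things where they are.

Things in the scene. Friction and masses are not known exactly. Their poses are not given: they have to be found in the camera images.
- case_1: closed blue parts case, body 56 x 100 x 55 mm (60 x 104 at the lid rim), long side along its y; origin at the centre of its underside, z up. On the black lid (55 mm up) a rigid bridge handle along y: bar 18 mm wide (x), 80 long, 81 to 97 mm above the underside, centred, open below it. One of three look-alikes; any one may be the full one.
- case_2: closed blue parts case, body 56 x 100 x 55 mm (60 x 104 at the lid rim), long side along its y; origin at the centre of its underside, z up. On the black lid (55 mm up) a rigid bridge handle along y: bar 18 mm wide (x), 80 long, 81 to 97 mm above the underside, centred, open below it. Full: 0.64 to 0.80 kg; almost empty: about 0.25 kg.
- case_3: closed blue parts case, body 56 x 100 x 55 mm (60 x 104 at the lid rim), long side along its y; origin at the centre of its underside, z up. On the black lid (55 mm up) a rigid bridge handle along y: bar 18 mm wide (x), 80 long, 81 to 97 mm above the underside, centred, open below it. The contents are shut in, centred and do not shift.
- pan_floor (a point): middle of the upper face of the scale's aluminium pan; x across it (short side), y along it, z up. Inner floor 92 (x) by 136 mm (y), lip round it 8 mm high, 6 thick. Unloaded the floor is 62 mm above the table; this point sinks with the pan. Below it a grey housing 128 x 158 mm, fixed to the table, white strip and red pointer on its -x side.
- scale_pan (a joint): how far the pan is pushed down, m: 0 unloaded, spring of 600 N/m, stop at 0.018. An almost empty case sinks it about 4 mm, the full one 10 to 13 mm.
- toggle_clamp: toggle clamp with an upright red handle, bolted to the table between the cases and the scale, an obstacle that stays still: within 90 mm of its origin all round; the handle stands about 60 mm from the origin towards its own -y; its end is the highest point, 0.195 m above the table. Carry a case round it or over it. Origin at the table's height under its middle.
- tape_measure: yellow tape measure, 36 x 82 x 66 mm, bystander; origin at the centre of its underside
- pliers: pliers with red handles lying flat, 63 x 186 x 18 mm, bystander; origin at the centre of its underside
- bolt_tin: open tin of bolts, 75 x 75 x 62 mm, bystander; origin at the centre of its underside
- screwdriver_red: red screwdriver lying, 26 x 189 x 26 mm, bystander; origin at the centre of its underside
Mind the look-alikes: they are no part of the job. What is shaped like the case_2 but pink is not meant.

How it is judged (in metres and radians):
At the end, for the whole second after the job is handed in: Full case upright on the pan (origin within 22 mm of the pan's middle, under 4 mm above its floor, tilt under 0.06 rad), pan down over 8 mm; the other two cases stand on the table (underside under 6 mm up, tilt under 0.06 rad); all at rest (value of joint scale_pan above 0.008 m and ((horizontal distance between case_1 and pan_floor below 0.022 m and z of case_1 in the frame of pan_floor below 0.004 m and angle between each of case_1, case_2, case_3's own z axis and vertical below 0.06 rad and height (world z) of each of case_2, case_3 below 0.006 m) or (horizontal distance between case_2 and pan_floor below 0.022 m and z of case_2 in the frame of pan_floor below 0.004 m and angle between each of case_2, case_1, case_3's own z axis and vertical below 0.06 rad and height (world z) of each of case_1, case_3 below 0.006 m) or (horizontal distance between case_3 and pan_floor below 0.022 m and z of case_3 in the frame of pan_floor below 0.004 m and angle between each of case_3, case_1, case_2's own z axis and vertical below 0.06 rad and height (world z) of each of case_1, case_2 below 0.006 m)) and linear speed of each of case_1, case_2, case_3 below 0.02 m/s); the robot touches nothing.
It fails at once if a bystander (tape measure, pliers, tin of bolts, screwdriver) moved more than 25 mm (distance of any of tape_measure, pliers, bolt_tin, screwdriver_red from where it was at the start of the episode above 0.025 m).
It fails at once if a case tipped by more than 0.6 rad (angle between any of case_1, case_2, case_3's own z axis and vertical above 0.6 rad).
It fails at once if a case dropped (falling free of the fingers at more than 0.7 m/s, a fall of about 25 mm) ((linear speed of case_1 above 0.7 m/s and contact force between the fingers and case_1 below 0.1 N) or (linear speed of case_2 above 0.7 m/s and contact force between the fingers and case_2 below 0.1 N) or (linear speed of case_3 above 0.7 m/s and contact force between the fingers and case_3 below 0.1 N)).
It fails at once if an almost empty case let go on the scale and left there (grasp point more than 0.16 m from the case's origin while the pan is down less than 7 mm) ((horizontal distance between case_1 and pan_floor below 0.06 m and height (world z) of case_1 above 0.02 m and distance between the grasp point and case_1 above 0.16 m and value of joint scale_pan below 0.007 m) or (horizontal distance between case_2 and pan_floor below 0.06 m and height (world z) of case_2 above 0.02 m and distance between the grasp point and case_2 above 0.16 m and value of joint scale_pan below 0.007 m) or (horizontal distance between case_3 and pan_floor below 0.06 m and height (world z) of case_3 above 0.02 m and distance between the grasp point and case_3 above 0.16 m and value of joint scale_pan below 0.007 m)).
It also fails if it takes over 72 s, if anything falls off the work surface, if the arm or the gripper's body presses on something with over 40 N, if the wrist force passes 120 N, or if a joint passes its speed limit or range.

### The arm

A 6-joint arm with a two-finger parallel gripper is mounted at the origin on the work surface; the furniture and walls round the work are solid. World frame = base frame: x ahead of the robot, y to its left, z up, the work surface at z = 0. Lengths are in m, angles in degrees, forces in N, time in s.
With the tool pointing down it reaches from about 0.35 to 0.875 m from the base axis. Payload 4.2 kg.
Tool frame: the origin (TCP) lies at the very end of the fingers, on their centre line; the grasp point (between the pads) lies 19 mm behind it; z points along the fingers, x is the direction in which the jaws open and shut, and the axes are right-handed (so a half turn about z gives the same grasp; the last joint's range is limited). The gripper opens to 87 mm and grips with 3 to 60 N. Pads are 19 mm wide; open, the fingers measure 117 mm over their backs; the gripper's body (75 mm by 190 mm) begins 51 mm behind the grasp point.
Start: joints at [-51.646, 22.042, 0.453, 0, -68.411, -14.817], TCP at [0.25, -0.573, 0.223] pointing down, gripper open.
Joint ranges: [-179.83, 179.83], [-69.29, 118.12], [-61.27, 80.66], [-181.25, 117.63], [-171.15, -9.14], [-177.46, 177.46]. Speed limits (degrees/s): [159.86, 159.86, 180, 180, 180, 180].

### API

Orientations are given as a 3x3 rotation matrix whose columns are the frame's x, y, z axes.
In Python, from station import r gives the robot as it stands.
- The arm moves only by the tool move_arm, never from a script. Its argument "series" is a list that holds one entry, the list of rows, each a list of 7 numbers: the shift along the tool's x, y, z in cm, then the turn, a rotation vector about the tool's x, y, z in degrees, then the opening, from -1 (shut) to 1 (fully open). In form: [[[dx, dy, dz, wx, wy, wz, fingers], ...]]. A call has 1 to 12 rows; each row shifts and turns the commanded pose from where the row before left it, along the tool's axes as they then stand; what a row does not reach is not made up. A row lasts 1/8 s, in which the tool goes at most 62.5 mm and 10.7 degrees, less where a joint would pass 70% of its speed; a pose out of reach is approached as far as the arm can. A call is refused whole if a number of a shift passes 6.25 or a number of a turn 10.7, either way. A call with a gripper value outside its range is refused whole. The fingers move at their own pace and stop on an object; the grip force is fixed at half the most. Time passes only in rows, so rows that do not move let the fingers close. It gives the time, the measured TCP pose, the force and the opening at its end, in the units of the state.
- r.sense(): the state, without advancing time (a new reading comes with each control period).
- r.capture(name): name is "side" or "top"; returns a dict with "color" (384x512x3 uint8, blue, green, red), "fx", "fy", "cx", "cy" (pixels), "D" ([k1, k2, p1, p2, k3] as OpenCV has them; the pictures are not rectified), "rvec" (rotation vector, rad) and "tvec" (3), from world to camera coordinates, as OpenCV has them. Camera axes: x right, y down, z forward; pixel columns grow to the right and rows downward; lengths in m; the calibration is good to about 2 mm. A picture is of the moment at which its call begins. There is no depth.
- r.finish_job(): hands the job in, once; it reports no verdict.
The state is a dict: "time_s": time; "joints": joint angles; "joint_velocities": joint speeds; "effort": joint torques, N m; "tcp_pos": TCP position; "ee_rot": TCP orientation; "wrist_force": force on the tool from outside, world axes, zero at the start; "moment": the same for the moment, N m; "gripper_width": opening from 0.0 (shut) to 1.0 (fully open).
Only numpy, scipy, OpenCV 4.12 (cv2) and the standard library are available. Lean on these libraries where they do the work, as an engineer would, in place of code of your own. Each camera call takes 0.05 s, during which the arm holds its last target.

## Working session

There is one attempt and no reset: what is moved stays moved. The work goes in short steps, Python scripts to look and compute and a tool call to move; the robot and the scene stay as the last step left them, time stands still between calls to the robot, and variables do not carry over. Pictures are saved under pics/ and viewed, and the job is handed in when it is done.

Besides the shell and the picture viewer there is one more tool, called after ">>>" by a JSON object that holds its "method" and its "body". move_arm: Moves the arm, as the interface text tells. Its arguments: {"type":"object","properties":{"series":{"type":"array","items":{"type":"array","items":{"type":"array","items":{"type":"number"}}}}},"required":["series"]}

```bash
mkdir -p pics; python3 - <<'E'
from station import r
import cv2
s=r.sense();print({k:s[k] for k in s})
for n in("side","top"):
    d=r.capture(n);cv2.imwrite(f"pics/{n}0.png",d["color"]);print(n,{k:d[k] for k in d if k!="color"})
    import numpy as np
    R=cv2.Rodrigues(np.array(d["rvec"],float))[0];print("cam pos",-R.T@np.array(d["tvec"]).ravel())
E
```

```text
{'time_s': 0.0, 'joints': array([-5.16480711e+01,  2.20886492e+01,  3.78764478e-01, -2.78961420e-02,
       -6.84122414e+01, -1.48172084e+01]), 'joint_velocities': array([ 0.02693172,  0.06617385, -0.08432582, -0.00467453, -0.00350006,
        0.02978624]), 'effort': array([ 2.94699230e-04, -3.90667641e+01,  1.87401670e+01,  4.21954751e+00,
        1.09990223e-02, -2.01353300e-04]), 'tcp_pos': array([ 0.24933443, -0.57243927,  0.22147777]), 'ee_rot': array([[-3.99138985e-01,  9.16889925e-01, -9.67514319e-04],
       [ 9.16887852e-01,  3.99140144e-01,  1.95243421e-03],
       [ 2.17634106e-03, -1.07809516e-04, -9.99997626e-01]]), 'wrist_force': array([ 0.30569196,  0.56832354, -0.27013131]), 'moment': array([ 0.01004071, -0.04415386,  0.05350799]), 'gripper_width': 1.0006858999558526}
side {'fx': 489.75893992565955, 'fy': 489.75893992565955, 'cx': 257.1368192883849, 'cy': 195.9948000214803, 'D': array([-0.17309854,  0.        ,  0.        ,  0.        ,  0.        ]), 'rvec': array([ 2.31287359,  1.28603305, -0.35946857]), 'tvec': array([-0.3323094 , -0.31831647,  1.94034893])}
cam pos [ 1.25846581 -0.38627933  1.49791888]
top {'fx': 461.40006167179985, 'fy': 461.40006167179985, 'cx': 253.55170496073745, 'cy': 185.48978626766362, 'D': array([0.01230674, 0.        , 0.        , 0.        , 0.        ]), 'rvec': array([ 2.19034797, -2.15844858,  0.1469302 ]), 'tvec': array([0.03200289, 0.51538458, 1.47828698])}
cam pos [0.34619377 0.07286816 1.52539108]
```

View pics/side0.png

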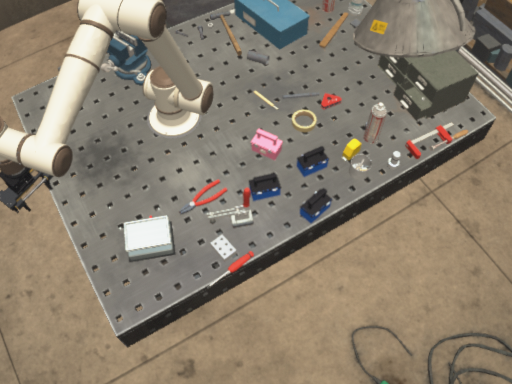

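View pics/top0.png

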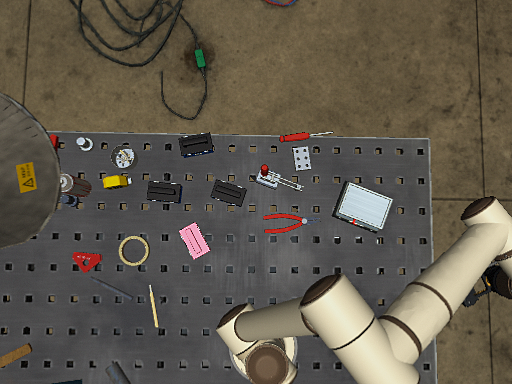

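The side view shows three blue cases with black lids at (264,186), (313,160) and (316,205). In the top view they are at (229,192), (164,191) and (197,145). The pink look-alike (top 194,240) is not meant. The scale is at top (362,205), with the toggle clamp at (275,178) between it and the cases. I'll enlarge to confirm.

```bash
python3 - <<'E'
import cv2,numpy as np
t=cv2.imread("pics/top0.png");s=cv2.imread("pics/side0.png")
a=cv2.resize(t[125:225,135:255],None,fx=6,fy=6,interpolation=cv2.INTER_CUBIC)
cv2.imwrite("pics/c1.png",a[:600,:800])
b=cv2.resize(t[125:240,250:410],None,fx=5,fy=5,interpolation=cv2.INTER_CUBIC)
cv2.imwrite("pics/c2.png",b[:600,:800])
c=cv2.resize(s[135:265,115:345],None,fx=3.4,fy=3.4,interpolation=cv2.INTER_CUBIC)
cv2.imwrite("pics/c3.png",c[:600,:800])
E
```

```text
(no output)
```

View pics/c1.png

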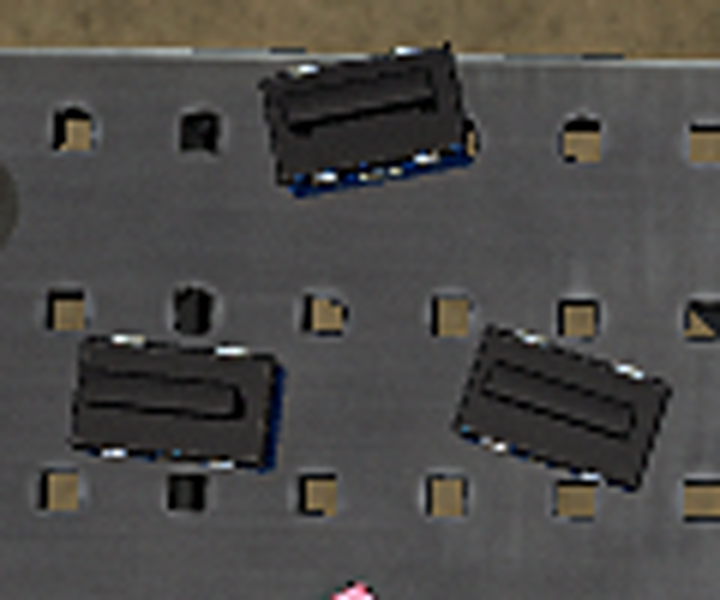

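View pics/c2.png

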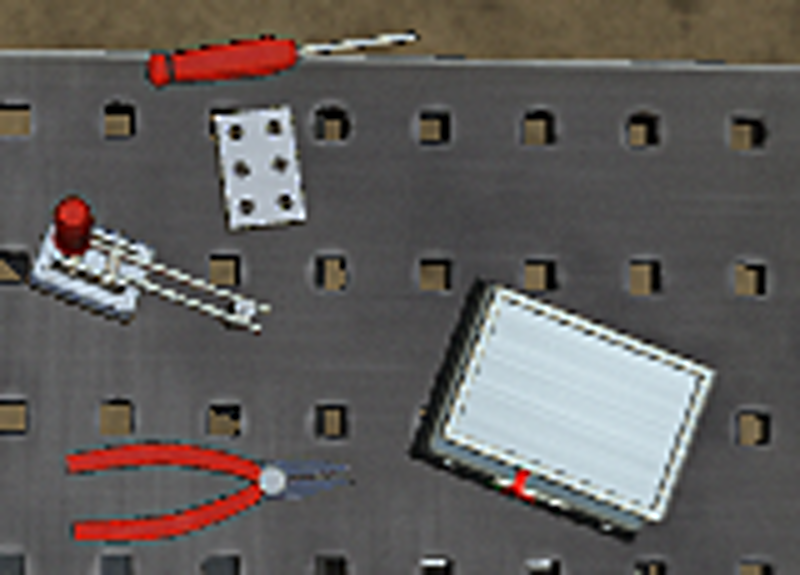

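View pics/c3.png

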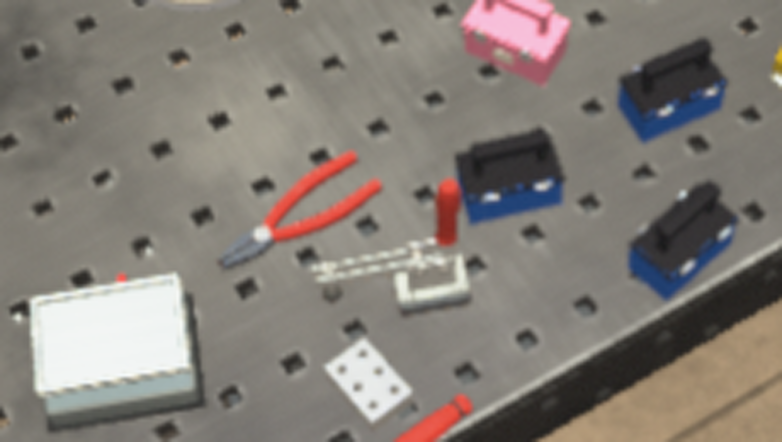

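```bash
cat > h.py <<'E'
import cv2,numpy as np
from scipy.optimize import least_squares
import pickle,os
def cam(d): return (np.array(d["rvec"],float),np.array(d["tvec"],float),np.array([[d["fx"],0,d["cx"]],[0,d["fy"],d["cy"]],[0,0,1.]]),np.array(d["D"],float))
def proj(P,c): return cv2.projectPoints(np.array(P,float).reshape(-1,1,3),c[0],c[1],c[2],c[3])[0].reshape(-1,2)
def back(uv,z,c):
    u=cv2.undistortPoints(np.array(uv,float).reshape(-1,1,2),c[2],c[3]).reshape(-1,2)
    R=cv2.Rodrigues(c[0])[0];o=-R.T@c[1]
    d=np.c_[u,np.ones(len(u))]@R
    return o+d*((z-o[2])/d[:,2])[:,None]
def rect(x,y,yaw,sx,sy,z):
    c,s=np.cos(yaw),np.sin(yaw)
    return np.array([[x+c*a*sx/2-s*b*sy/2,y+s*a*sx/2+c*b*sy/2,z] for a,b in((1,1),(1,-1),(-1,-1),(-1,1))])
def fit(px,sx,sy,z,c):
    # px order: (far,left),(far,right),(near,right),(near,left)
    W=back(px,z,c);m=W.mean(0)
    v=(W[0]-W[1])+(W[3]-W[2]);yaw=np.arctan2(-v[0],v[1])
    f=lambda q:(proj(rect(*q,sx,sy,z),c)-px).ravel()
    s=least_squares(f,[m[0],m[1],yaw]);return s.x,np.abs(s.fun).max(),np.linalg.norm(W-np.roll(W,1,0),axis=1)
E
cat > m.py <<'E'
from h import *
from station import r
d=r.capture("top");c=cam(d);e=r.capture("side");cs=cam(e)
pickle.dump((c,cs),open("cams.pkl","wb"))
q=lambda L,k,ox,oy:(np.array(L,float)+.5)/k-.5+[ox,oy]
A=q([(260,82),(448,45),(470,152),(280,186)],6,135,125)
B=q([(85,338),(280,355),(270,465),(72,448)],6,135,125)
C=q([(490,325),(670,385),(637,490),(456,432)],6,135,125)
S=q([(492,285),(714,373),(658,522),(437,438)],5,250,125)
im=cv2.imread("pics/top0.png");si=cv2.imread("pics/side0.png")
k=5
T=cv2.resize(im,None,fx=k,fy=k,interpolation=cv2.INTER_CUBIC);U=cv2.resize(si,None,fx=k,fy=k,interpolation=cv2.INTER_CUBIC)
for n,p,sx,sy,z in(("A",A,.06,.104,.055),("B",B,.06,.104,.055),("C",C,.06,.104,.055),("S",S,.104,.148,.070)):
    f,er,l=fit(p,sx,sy,z,c);print(n,f[:2].round(4),np.degrees(f[2]).round(1),"err px",er.round(2),l.round(3))
    boxes=[(sx,sy,z)]+([(.018,.08,.097),(.056,.1,0)] if n!="S" else [(.128,.158,0)])
    for b in boxes:
        for I,cc in((T,c),(U,cs)):
            P=((proj(rect(*f,*b),cc)+.5)*k-.5).astype(int);cv2.polylines(I,[P],True,(0,255,255),1)
cv2.imwrite("pics/ov1.png",T[640:1190,680:1280]);cv2.imwrite("pics/ov2.png",U[720:1120,1180:1700]);cv2.imwrite("pics/ov3.png",T[850:1200,1620:2020]);cv2.imwrite("pics/ov4.png",U[1060:1320,580:900])
g=lambda uv,z:back([uv],z,c)[0].round(3)
print("clamp handle top",g(q([(72,212)],5,250,125)[0],.195),"clamp ctr",g(q([(95,275)],5,250,125)[0],.02), "plate end",g(q([(260,318)],5,250,125)[0],.03))
E
python3 m.py
```

```text
A [0.6439 0.2299] 12.1 err px 0.4 [0.058 0.103 0.06  0.103]
B [0.4881 0.3251] -4.0 err px 0.19 [0.059 0.104 0.059 0.105]
C [0.4878 0.1201] -17.1 err px 0.57 [0.06  0.101 0.059 0.101]
S [ 0.4521 -0.3132] -20.6 err px 0.47 [0.105 0.151 0.102 0.149]
clamp handle top [0.551 0.014 0.195] clamp ctr [ 0.536 -0.01   0.02 ] plate end [ 0.508 -0.118  0.03 ]
```

View pics/ov1.png

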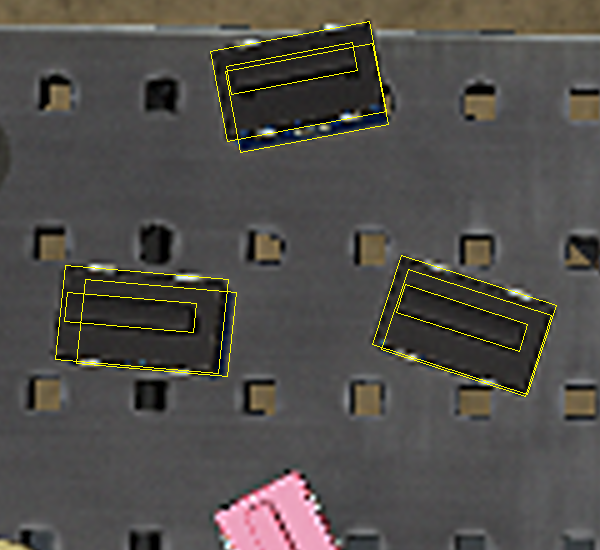

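View pics/ov2.png

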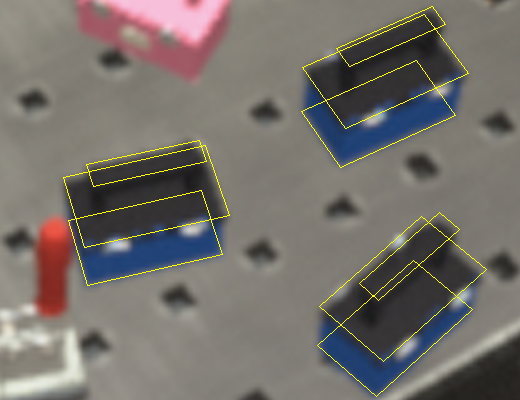

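View pics/ov3.png

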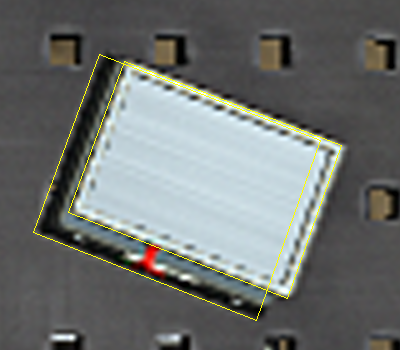

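View pics/ov4.png

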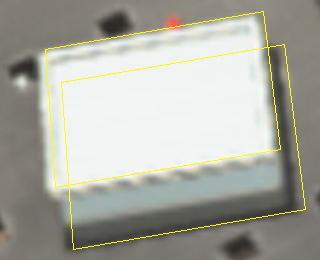

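The three blue cases fit their 60 x 104 mm lids to within 0.6 px:

| Item | Position (m) | Yaw |
|---|---|---|
| Case A | (.644, .230) | 12° |
| Case B | (.488, .325) | -4° |
| Case C | (.488, .120) | -17° |
| Pan | (.452, -.313) | -20.6° |

The side view agrees to about 4 mm, and its overlay is shifted right about 1 px throughout. That shift is common to all of them, so it cancels between pick and place. I'll start with C, raising the arm and turning first.

>>> {"method": "move_arm", "body": {"series": [[[0, 0, -2, 0, 0, -9.9, 1], [0, 0, -2, 0, 0, -9.9, 1], [0, 0, -2, 0, 0, -9.9, 1], [0, 0, -2, 0, 0, -9.9, 1], [0, 0, 0, 0, 0, -9.8, 1]]]}}

```text
time_s: 0.82
tcp_pos: [0.2499, -0.5736, 0.3045]
ee_rot: [[-0.958, 0.288, 0.002], [0.288, 0.958, -0.003], [-0.003, -0.002, -1.0]]
wrist_force: [0.8, 0.5, 0.2]
gripper_width: 0.999
```

```bash
cat > plan.py <<'E'
import sys,numpy as np
from station import r
s=r.sense();R=s["ee_rot"];p=s["tcp_pos"]
print("t",round(s["time_s"],2),"p",p.round(4),"yaw",np.degrees(np.arctan2(R[1,0],R[0,0])).round(1),"zaxis",R[:,2].round(4),"F",s["wrist_force"].round(2),"w",round(s["gripper_width"],3),"j",s["joints"].round(0))
for a in sys.argv[1:]:
    v=np.array(eval(a));print(a,"delta tool cm",((R.T@(v[:3]-p))*100).round(2), "world yaw turn->wz", (-((v[3]-np.degrees(np.arctan2(R[1,0],R[0,0]))+180)%360-180)).round(1) if len(v)>3 else "")
E
python3 plan.py "(.488,.12,.30,162.9)"
```

```text
t 0.82 p [ 0.2499 -0.5736  0.3045] yaw 163.3 zaxis [ 0.0019 -0.0031 -1.    ] F [0.78 0.48 0.16] w 0.999 j [-52.  20.   8.   0. -79.  35.]
(.488,.12,.30,162.9) delta tool cm [-2.83 73.28  0.28] world yaw turn->wz 0.4
```

>>> {"method": "move_arm", "body": {"series": [[[0, 4, 0, 0, 0, 0, 1], [-0.3, 6, 0, 0, 0, 0, 1], [-0.3, 6, 0, 0, 0, 0, 1], [-0.3, 6, 0, 0, 0, 0, 1], [-0.3, 6, 0, 0, 0, 0, 1], [-0.3, 6, 0, 0, 0, 0, 1], [-0.3, 6, 0, 0, 0, 0, 1], [-0.3, 6, 0, 0, 0, 0, 1], [-0.3, 6, 0, 0, 0, 0, 1], [-0.2, 6, 0, 0, 0, 0, 1], [-0.2, 6, 0, 0, 0, 0, 1], [0, 5, 0, 0, 0, 0, 1]]]}}

```text
time_s: 2.33
tcp_pos: [0.479, 0.0807, 0.3025]
ee_rot: [[-0.956, 0.292, 0.0], [0.292, 0.956, 0.0], [-0.0, 0.0, -1.0]]
wrist_force: [0.7, -0.2, 0.2]
gripper_width: 0.999
```

```bash
python3 plan.py "(.488,.12,.15,162.9)" "(.488,.12,.073,162.9)"
```

```text
t 2.33 p [0.479  0.0807 0.3025] yaw 163.0 zaxis [ 1.e-04  1.e-04 -1.e+00] F [ 0.69 -0.21  0.17] w 0.999 j [ 29.   5. -10.  -0. -74. -46.]
(.488,.12,.15,162.9) delta tool cm [ 0.29  4.02 15.25] world yaw turn->wz 0.1
(.488,.12,.073,162.9) delta tool cm [ 0.29  4.02 22.95] world yaw turn->wz 0.1
```

>>> {"method": "move_arm", "body": {"series": [[[0.3, 4, 0, 0, 0, 0, 1], [0, 0, 3, 0, 0, 0, 1], [0, 0, 4, 0, 0, 0, 1], [0, 0, 4, 0, 0, 0, 1], [0, 0, 4, 0, 0, 0, 1], [0, 0, 0, 0, 0, 0, 1]]]}}

```text
time_s: 3.08
tcp_pos: [0.4856, 0.1164, 0.1499]
ee_rot: [[-0.956, 0.294, -0.007], [0.294, 0.956, -0.004], [0.005, -0.005, -1.0]]
wrist_force: [-0.4, 0.2, 0.6]
gripper_width: 0.998
```

```bash
python3 plan.py "(.488,.12,.073,162.9)"; python3 - <<'E'
from station import r
import cv2
a=r.capture("side")["color"][130:230,215:345];b=r.capture("top")["color"][130:240,150:300]
cv2.imwrite("pics/s1.png",cv2.resize(a,None,fx=6,fy=6,interpolation=cv2.INTER_CUBIC));cv2.imwrite("pics/t1.png",cv2.resize(b,None,fx=4,fy=4))
E
```

```text
t 3.08 p [0.4856 0.1164 0.1499] yaw 162.9 zaxis [-0.0067 -0.0036 -1.    ] F [-0.42  0.24  0.64] w 0.998 j [ 32.  14. -23.  -0. -54. -49.]
(.488,.12,.073,162.9) delta tool cm [-0.16  0.45  7.69] world yaw turn->wz 0.0
```

View pics/s1.png

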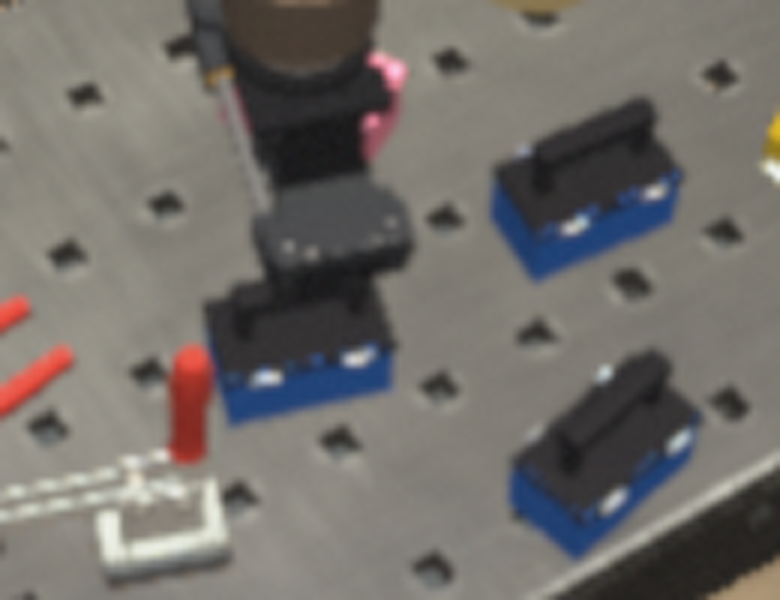

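The gripper is over C's handle in the side crop, with its body around (330,230) and C at (300,360). Descending now.

>>> {"method": "move_arm", "body": {"series": [[[0, 0.3, 2.5, 0, 0, 0, 1], [0, 0, 2.5, 0, 0, 0, 1], [0, 0, 2, 0, 0, 0, 1], [0, 0, 0.6, 0, 0, 0, 1], [0, 0, 0, 0, 0, 0, 1], [0, 0, 0, 0, 0, 0, 1]]]}}

```text
time_s: 3.92
tcp_pos: [0.4895, 0.1209, 0.0779]
ee_rot: [[-0.956, 0.293, 0.003], [0.293, 0.956, 0.001], [-0.002, 0.002, -1.0]]
wrist_force: [-0.1, -0.4, 0.4]
gripper_width: 0.997
```

```bash
python3 plan.py "(.488,.12,.073,162.9)"; python3 - <<'E'
from station import r
import cv2
a=r.capture("side")["color"][130:230,215:345]
cv2.imwrite("pics/s2.png",cv2.resize(a,None,fx=6,fy=6,interpolation=cv2.INTER_CUBIC))
E
```

```text
t 3.92 p [0.4895 0.1209 0.0779] yaw 163.0 zaxis [ 0.0025  0.0013 -1.    ] F [-0.08 -0.35  0.37] w 0.997 j [ 32.  20. -27.   0. -43. -49.]
(.488,.12,.073,162.9) delta tool cm [ 0.12 -0.13  0.49] world yaw turn->wz 0.1
```

View pics/s2.png

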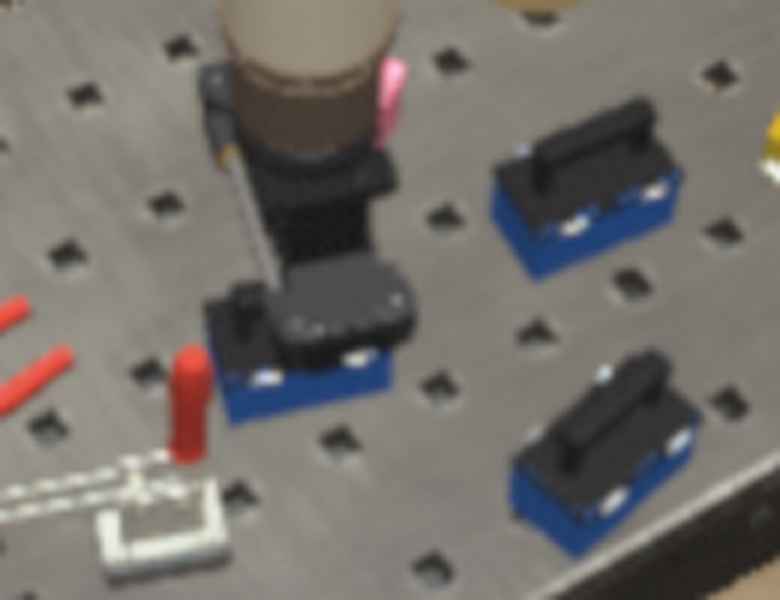

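>>> {"method": "move_arm", "body": {"series": [[[0.1, -0.1, 0.7, 0, 0, 0, 1], [0, 0, 0, 0, 0, 0, 1], [0, 0, 0, 0, 0, 0, -1], [0, 0, 0, 0, 0, 0, -1], [0, 0, 0, 0, 0, 0, -1], [0, 0, 0, 0, 0, 0, -1], [0, 0, 0, 0, 0, 0, -1], [0, 0, 0, 0, 0, 0, -1]]]}}

```text
time_s: 4.97
tcp_pos: [0.4873, 0.1198, 0.0696]
ee_rot: [[-0.956, 0.293, 0.0], [0.293, 0.956, 0.0], [-0.0, 0.0, -1.0]]
wrist_force: [-0.8, 1.2, 0.2]
gripper_width: 0.401
```

```bash
python3 plan.py
```

```text
t 4.97 p [0.4873 0.1198 0.0696] yaw 162.9 zaxis [ 0.  0. -1.] F [-0.8   1.2   0.22] w 0.401 j [ 32.  20. -28.  -0. -42. -49.]
```

>>> {"method": "move_arm", "body": {"series": [[[0, 0, 0, 0, 0, 0, -1], [0, 0, 0, 0, 0, 0, -1], [0, 0, 0, 0, 0, 0, -1], [0, 0, 0, 0, 0, 0, -1]]]}}

```text
time_s: 5.48
tcp_pos: [0.4875, 0.1199, 0.0696]
ee_rot: [[-0.956, 0.293, 0.0], [0.293, 0.956, 0.0], [-0.0, 0.0, -1.0]]
wrist_force: [-0.1, -0.5, -0.4]
gripper_width: 0.199
```

Width 0.199 is 17 mm, which matches the 18 mm bar, so C is gripped. Now the heft.

>>> {"method": "move_arm", "body": {"series": [[[0, 0, 0, 0, 0, 0, -1], [0, 0, -1, 0, 0, 0, -1], [0, 0, -1.5, 0, 0, 0, -1], [0, 0, -1.5, 0, 0, 0, -1], [0, 0, 0, 0, 0, 0, -1], [0, 0, 0, 0, 0, 0, -1], [0, 0, 0, 0, 0, 0, -1], [0, 0, 0, 0, 0, 0, -1]]]}}

```text
time_s: 6.48
tcp_pos: [0.487, 0.1196, 0.109]
ee_rot: [[-0.956, 0.294, -0.001], [0.294, 0.956, -0.001], [0.001, -0.001, -1.0]]
wrist_force: [-0.1, -0.6, -4.1]
gripper_width: 0.203
```

```bash
python3 plan.py; python3 - <<'E'
from station import r
import cv2
a=r.capture("side")["color"][130:230,215:345]
print(r.sense()["wrist_force"],r.sense()["moment"])
cv2.imwrite("pics/s3.png",cv2.resize(a,None,fx=6,fy=6,interpolation=cv2.INTER_CUBIC))
E
```

```text
t 6.47 p [0.487  0.1196 0.109 ] yaw 162.9 zaxis [-1.1e-03 -6.0e-04 -1.0e+00] F [-0.11 -0.64 -4.09] w 0.203 j [ 32.  17. -26.  -0. -47. -49.]
[-0.58842294 -0.66076849 -2.3908756 ] [ 0.05323203  0.0721284  -0.00035519]
```

View pics/s3.png

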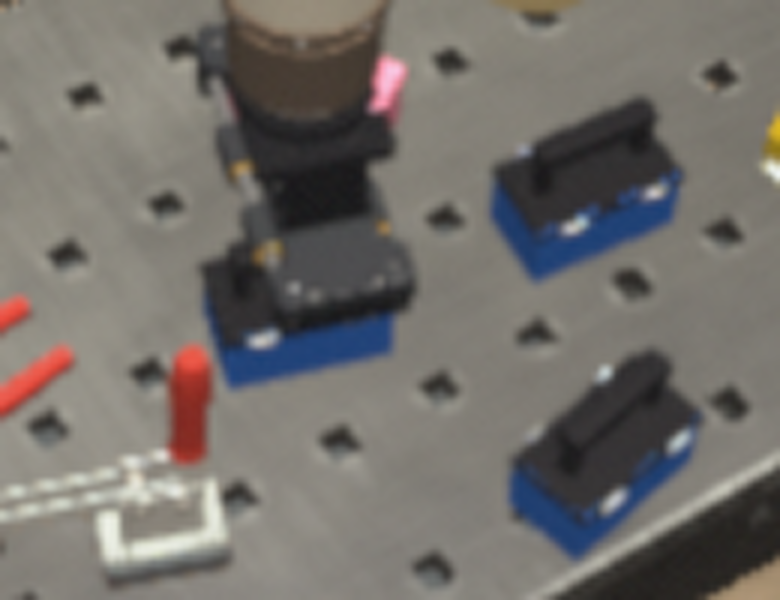

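C is off the table and level. The force readings are noisy (-4.1, -2.4 N), so I'll average more of them.

```bash
cat > heft.py <<'E'
from station import r
import numpy as np
F=[];E=[]
for i in range(14):
    r.capture("top");s=r.sense();F.append(s["wrist_force"]);E.append(s["effort"])
F=np.array(F);print("Fz mean",F.mean(0).round(2),"sd",F.std(0).round(2),"mean err",(F[:,2].std()/len(F)**.5).round(2),"mass",(-F[:,2].mean()/9.81).round(3))
E
python3 heft.py
```

```text
Fz mean [ 0.03 -0.07 -2.53] sd [0.42 0.48 0.39] mean err 0.1 mass 0.258
```

C weighs 0.26 kg, so it's light. Setting it back down.

>>> {"method": "move_arm", "body": {"series": [[[0, 0, 1.5, 0, 0, 0, -1], [0, 0, 1.3, 0, 0, 0, -1], [0, 0, 0.8, 0, 0, 0, -1], [0, 0, 0.4, 0, 0, 0, -1], [0, 0, 0, 0, 0, 0, -1], [0, 0, 0, 0, 0, 0, -1], [0, 0, 0, 0, 0, 0, -1]]]}}

```text
time_s: 8.1
tcp_pos: [0.4874, 0.1199, 0.0697]
ee_rot: [[-0.956, 0.293, 0.0], [0.293, 0.956, 0.0], [-0.0, 0.0, -1.0]]
wrist_force: [0.0, -0.3, -3.2]
gripper_width: 0.204
```

```bash
python3 plan.py
```

```text
t 8.1 p [0.4874 0.1199 0.0697] yaw 162.9 zaxis [ 4.e-04  4.e-04 -1.e+00] F [ 0.02 -0.3  -3.18] w 0.204 j [ 32.  20. -28.  -0. -42. -49.]
```

>>> {"method": "move_arm", "body": {"series": [[[0, 0, 0.1, 0, 0, 0, -1], [0, 0, 0, 0, 0, 0, -1], [0, 0, 0.1, 0, 0, 0, -1], [0, 0, 0, 0, 0, 0, -1]]]}}

```text
time_s: 8.6
tcp_pos: [0.4885, 0.1197, 0.0692]
ee_rot: [[-0.956, 0.293, 0.002], [0.293, 0.956, 0.0], [-0.002, 0.001, -1.0]]
wrist_force: [-0.5, -3.7, 9.0]
gripper_width: 0.203
```

```bash
sed 's/range(14)/range(4)/' heft.py > h4.py; python3 h4.py; python3 plan.py
```

```text
Fz mean [-0.72 -2.81  8.92] sd [0.22 0.59 0.6 ] mean err 0.3 mass -0.91
t 8.8 p [0.4884 0.1197 0.0692] yaw 163.0 zaxis [ 2.4e-03  1.0e-04 -1.0e+00] F [-0.38 -2.73  8.15] w 0.21 j [ 32.  20. -28.   0. -42. -49.]
```

>>> {"method": "move_arm", "body": {"series": [[[0, 0, -0.1, 0, 0, 0, -1], [0, 0, 0, 0, 0, 0, 1], [0, 0, 0, 0, 0, 0, 1], [0, 0, 0, 0, 0, 0, 1], [0, 0, 0, 0, 0, 0, 1], [0, 0, 0, 0, 0, 0, 1], [0, 0, -2, 0, 0, 0, 1], [0, 0, -3, 0, 0, 0, 1], [0, 0, -3, 0, 0, 0, 1], [0, 0, -3, 0, 0, 0, 1], [0, 0, 0, 0, 0, 0, 1]]]}}

```text
time_s: 10.18
tcp_pos: [0.4887, 0.1205, 0.181]
ee_rot: [[-0.956, 0.293, 0.005], [0.293, 0.956, 0.003], [-0.004, 0.004, -1.0]]
wrist_force: [0.2, -0.7, 0.2]
gripper_width: 0.999
```

```bash
python3 plan.py "(.488,.325,.18,176)" "(.644,.23,.18,192.1)"; python3 - <<'E'
from station import r
import cv2
a=r.capture("side")["color"][130:230,215:345]
cv2.imwrite("pics/s4.png",cv2.resize(a,None,fx=6,fy=6,interpolation=cv2.INTER_CUBIC))
E
```

```text
t 10.18 p [0.4887 0.1205 0.181 ] yaw 163.0 zaxis [ 0.0052  0.0028 -1.    ] F [ 0.25 -0.72  0.17] w 0.999 j [ 32.  12. -20.   0. -57. -49.]
(.488,.325,.18,176) delta tool cm [ 6.06 19.53  0.16] world yaw turn->wz -13.0
(.644,.23,.18,192.1) delta tool cm [-11.64  15.02   0.21] world yaw turn->wz -29.1
```

View pics/s4.png

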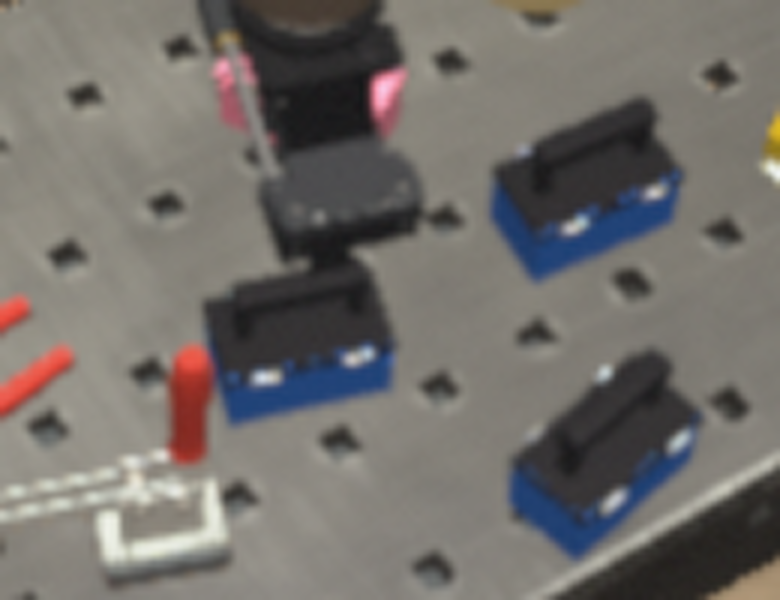

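C is back standing upright where it was, with its base near (305,400). Next is A: translate, then turn.

>>> {"method": "move_arm", "body": {"series": [[[-2.3, 3, 0, 0, 0, 0, 1], [-3.3, 4, 0, 0, 0, 0, 1], [-3.3, 4, 0, 0, 0, 0, 1], [-2.7, 4, 0, 0, 0, 0, 1], [0, 0, 0, 0, 0, -9.7, 1], [0, 0, 0, 0, 0, -9.7, 1], [0, 0, 0, 0, 0, -9.7, 1], [0, 0, 0, 0, 0, 0, 1]]]}}

```text
time_s: 11.22
tcp_pos: [0.6416, 0.2289, 0.1766]
ee_rot: [[-0.978, -0.206, -0.003], [-0.206, 0.978, -0.001], [0.003, -0.001, -1.0]]
wrist_force: [0.7, 0.2, 0.1]
gripper_width: 0.999
```

```bash
python3 plan.py "(.644,.23,.07,192.1)"
```

```text
t 11.22 p [0.6416 0.2289 0.1766] yaw -168.1 zaxis [-0.0029 -0.0014 -1.    ] F [0.73 0.18 0.07] w 0.999 j [ 33.  29.   6.  -0. -66. -21.]
(.644,.23,.07,192.1) delta tool cm [-0.3   0.07 10.66] world yaw turn->wz -0.2
```

>>> {"method": "move_arm", "body": {"series": [[[-0.2, 0, 2.5, 0, 0, 0, 0.2], [0, 0, 3, 0, 0, 0, 0.2], [0, 0, 3, 0, 0, 0, 0.2], [0, 0, 1.5, 0, 0, 0, 0.2], [0, 0, 0.6, 0, 0, 0, 0.2], [0, 0, 0, 0, 0, 0, 0.2], [0, 0, 0, 0, 0, 0, 0.2]]]}}

```text
time_s: 12.1
tcp_pos: [0.6449, 0.2299, 0.0739]
ee_rot: [[-0.978, -0.208, 0.002], [-0.208, 0.978, 0.001], [-0.002, 0.001, -1.0]]
wrist_force: [-0.2, -0.6, -0.1]
gripper_width: 0.601
```

```bash
python3 plan.py "(.644,.23,.07,192.1)"; python3 - <<'E'
from station import r
import cv2
a=r.capture("side")["color"][130:230,215:345]
cv2.imwrite("pics/s5.png",cv2.resize(a,None,fx=6,fy=6,interpolation=cv2.INTER_CUBIC))
E
```

```text
t 12.1 p [0.6449 0.2299 0.0739] yaw -168.0 zaxis [ 0.0021  0.0011 -1.    ] F [-0.17 -0.59 -0.12] w 0.601 j [ 33.  35.  -1.   0. -54. -21.]
(.644,.23,.07,192.1) delta tool cm [0.09 0.02 0.39] world yaw turn->wz -0.1
```

View pics/s5.png

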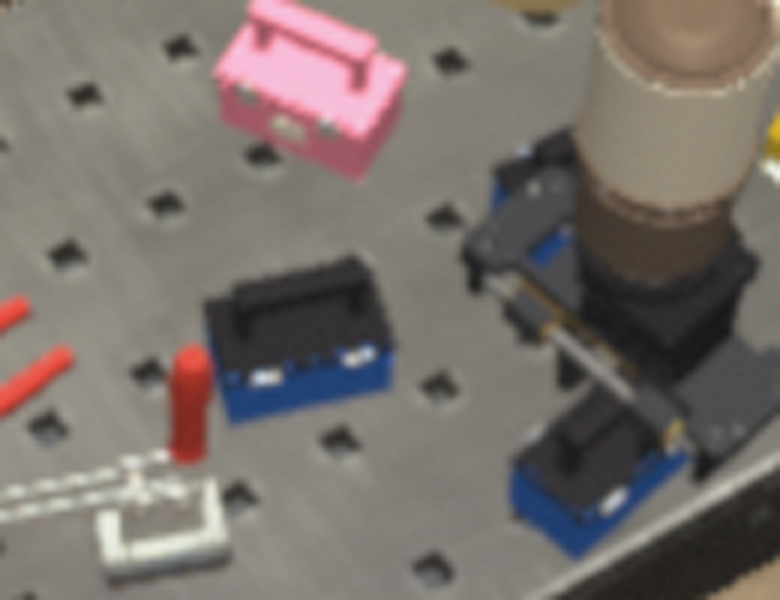

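The gripper straddles A's handle and A is undisturbed, at about (600,480). Close and heft.

>>> {"method": "move_arm", "body": {"series": [[[0, 0, 0.3, 0, 0, 0, 0.2], [0, 0, 0, 0, 0, 0, -1], [0, 0, 0, 0, 0, 0, -1], [0, 0, 0, 0, 0, 0, -1], [0, 0, 0, 0, 0, 0, -1], [0, 0, 0, 0, 0, 0, -1], [0, 0, 0, 0, 0, 0, -1], [0, 0, 0, 0, 0, 0, -1]]]}}

```text
time_s: 13.15
tcp_pos: [0.6445, 0.2297, 0.0697]
ee_rot: [[-0.978, -0.209, 0.001], [-0.209, 0.978, 0.0], [-0.001, 0.0, -1.0]]
wrist_force: [1.7, -0.2, -0.8]
gripper_width: 0.205
```

>>> {"method": "move_arm", "body": {"series": [[[0, 0, 0, 0, 0, 0, -1], [0, 0, -0.8, 0, 0, 0, -1], [0, 0, -1.2, 0, 0, 0, -1], [0, 0, -1.2, 0, 0, 0, -1], [0, 0, -0.8, 0, 0, 0, -1], [0, 0, 0, 0, 0, 0, -1], [0, 0, 0, 0, 0, 0, -1], [0, 0, 0, 0, 0, 0, -1]]]}}

```text
time_s: 14.15
tcp_pos: [0.6439, 0.2294, 0.1089]
ee_rot: [[-0.978, -0.208, -0.001], [-0.208, 0.978, -0.001], [0.001, -0.0, -1.0]]
wrist_force: [-0.2, -1.0, -3.1]
gripper_width: 0.2
```

```bash
python3 heft.py; python3 plan.py; python3 - <<'E'
from station import r
import cv2
a=r.capture("side")["color"][130:230,215:345]
cv2.imwrite("pics/s6.png",cv2.resize(a,None,fx=6,fy=6,interpolation=cv2.INTER_CUBIC))
E
```

```text
Fz mean [-0.06  0.22 -2.54] sd [0.36 0.52 0.37] mean err 0.1 mass 0.259
t 14.85 p [0.6442 0.2295 0.1096] yaw -168.0 zaxis [ 1.e-04  0.e+00 -1.e+00] F [-0.29  1.34 -2.19] w 0.204 j [ 33.  33.   1.   0. -59. -21.]
```

View pics/s6.png

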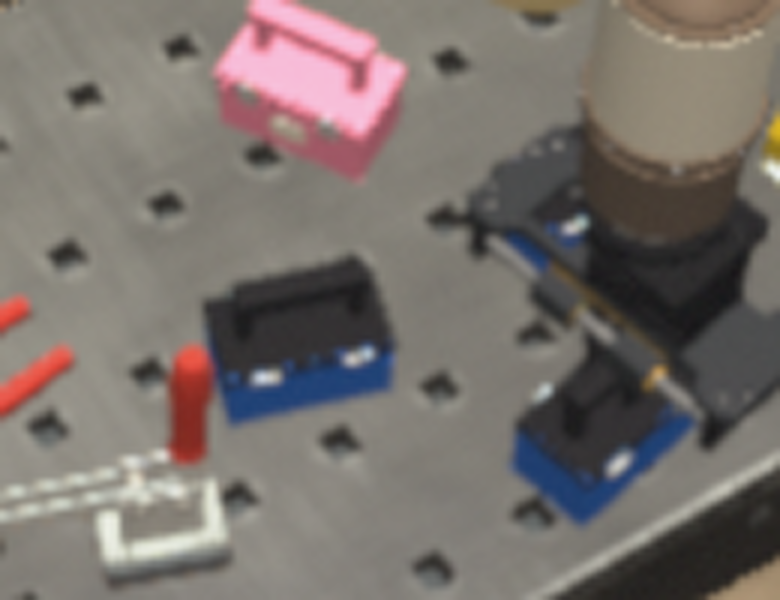

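A is lifted clear and weighs 0.26 kg, so it's light too and B must be the full one. Setting A down.

>>> {"method": "move_arm", "body": {"series": [[[0, 0, 1.5, 0, 0, 0, -1], [0, 0, 1.3, 0, 0, 0, -1], [0, 0, 0.8, 0, 0, 0, -1], [0, 0, 0.4, 0, 0, 0, -1], [0, 0, 0, 0, 0, 0, -1], [0, 0, 0.1, 0, 0, 0, -1], [0, 0, 0, 0, 0, 0, -1]]]}}

```text
time_s: 15.78
tcp_pos: [0.6447, 0.2298, 0.0695]
ee_rot: [[-0.978, -0.209, 0.002], [-0.209, 0.978, 0.001], [-0.002, 0.0, -1.0]]
wrist_force: [-0.7, 0.5, 0.7]
gripper_width: 0.202
```

```bash
python3 h4.py; python3 plan.py
```

```text
Fz mean [-0.14  0.39  2.21] sd [0.23 0.25 0.86] mean err 0.43 mass -0.226
t 15.97 p [0.6448 0.2298 0.0694] yaw -167.9 zaxis [ 1.6e-03  7.0e-04 -1.0e+00] F [-0.44  0.75  3.41] w 0.203 j [ 33.  35.  -1.   0. -54. -21.]
```

In contact. Release and rise.

>>> {"method": "move_arm", "body": {"series": [[[0, 0, 0, 0, 0, 0, 1], [0, 0, 0, 0, 0, 0, 1], [0, 0, 0, 0, 0, 0, 1], [0, 0, 0, 0, 0, 0, 1], [0, 0, 0, 0, 0, 0, 1], [0, 0, -2, 0, 0, 0, 0.5], [0, 0, -3, 0, 0, 0, 0.5], [0, 0, -3, 0, 0, 0, 0.5], [0, 0, -3, 0, 0, 0, 0.5], [0, 0, 0, 0, 0, 0, 0.5]]]}}

```text
time_s: 17.23
tcp_pos: [0.6457, 0.2302, 0.182]
ee_rot: [[-0.978, -0.209, 0.006], [-0.209, 0.978, 0.003], [-0.007, 0.002, -1.0]]
wrist_force: [-0.6, 0.4, -0.4]
gripper_width: 0.755
```

```bash
python3 plan.py "(.488,.325,.18,176)"
```

```text
t 17.23 p [0.6457 0.2302 0.182 ] yaw -167.9 zaxis [ 0.006  0.003 -1.   ] F [-0.55  0.44 -0.37] w 0.755 j [ 33.  29.   6.   0. -67. -21.]
(.488,.325,.18,176) delta tool cm [13.45 12.56  0.14] world yaw turn->wz 16.1
```

>>> {"method": "move_arm", "body": {"series": [[[2.4, 2.5, 0, 0, 0, 0, 0.5], [4, 3.5, 0, 0, 0, 0, 0.5], [4, 3.5, 0, 0, 0, 0, 0.5], [3, 3, 0, 0, 0, 0, 0.5], [0, 0, 0, 0, 0, 8, 0.5], [0, 0, 0, 0, 0, 8, 0.5], [0, 0, 2, 0, 0, 0, 0.2], [0, 0, 1.5, 0, 0, 0, 0.2], [0, 0, 0, 0, 0, 0, 0.2]]]}}

```text
time_s: 18.35
tcp_pos: [0.4862, 0.3229, 0.1415]
ee_rot: [[-0.998, 0.069, -0.003], [0.069, 0.998, -0.003], [0.003, -0.003, -1.0]]
wrist_force: [0.6, -0.6, -0.6]
gripper_width: 0.604
```

```bash
python3 plan.py "(.488,.325,.07,176)";  python3 - <<'E'
from station import r
import cv2
a=r.capture("side")["color"][130:230,215:345]
cv2.imwrite("pics/s7.png",cv2.resize(a,None,fx=6,fy=6,interpolation=cv2.INTER_CUBIC))
E
```

```text
t 18.35 p [0.4862 0.3229 0.1415] yaw 176.0 zaxis [-0.003  -0.0031 -1.    ] F [ 0.61 -0.6  -0.57] w 0.604 j [ 49.  22. -12.  -0. -56. -53.]
(.488,.325,.07,176) delta tool cm [-0.18  0.25  7.15] world yaw turn->wz 0.0
```

View pics/s7.png

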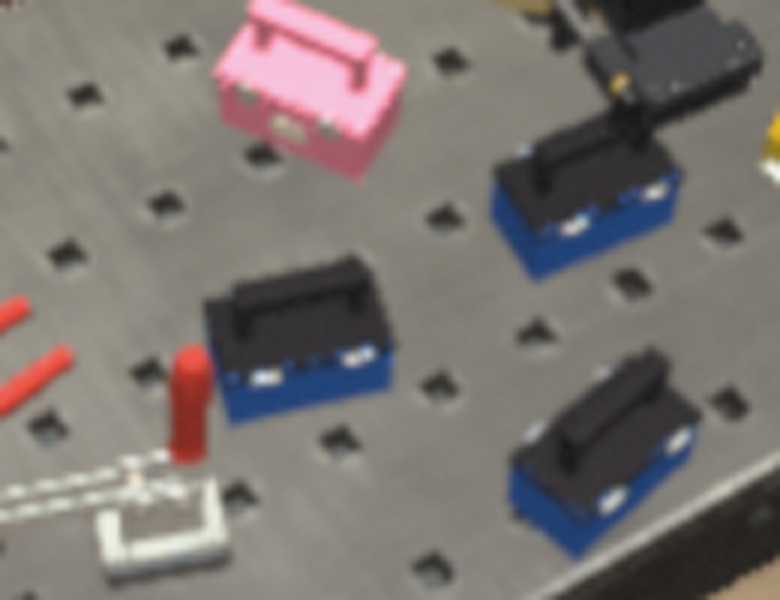

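A is standing where it was, around (605,470), and the gripper is above B at (590,190). Descend and grip.

>>> {"method": "move_arm", "body": {"series": [[[-0.1, 0.1, 2.3, 0, 0, 0, 0.2], [0, 0, 2.3, 0, 0, 0, 0.2], [0, 0, 1.6, 0, 0, 0, 0.2], [0, 0, 0.7, 0, 0, 0, 0.2], [0, 0, 0, 0, 0, 0, 0.2], [0, 0, 0, 0, 0, 0, 0.2]]]}}

```text
time_s: 19.15
tcp_pos: [0.4886, 0.3253, 0.0754]
ee_rot: [[-0.998, 0.069, 0.001], [0.069, 0.998, 0.001], [-0.001, 0.001, -1.0]]
wrist_force: [-0.1, -0.3, -0.1]
gripper_width: 0.597
```

```bash
python3 plan.py "(.488,.325,.069,176)";  python3 - <<'E'
from station import r
import cv2
a=r.capture("side")["color"][130:230,215:345]
cv2.imwrite("pics/s8.png",cv2.resize(a,None,fx=6,fy=6,interpolation=cv2.INTER_CUBIC))
E
```

```text
t 19.15 p [0.4886 0.3253 0.0754] yaw 176.1 zaxis [ 0.0013  0.0012 -1.    ] F [-0.09 -0.35 -0.09] w 0.597 j [ 49.  27. -16.   0. -48. -53.]
(.488,.325,.069,176) delta tool cm [ 0.06 -0.03  0.64] world yaw turn->wz 0.1
```

View pics/s8.png

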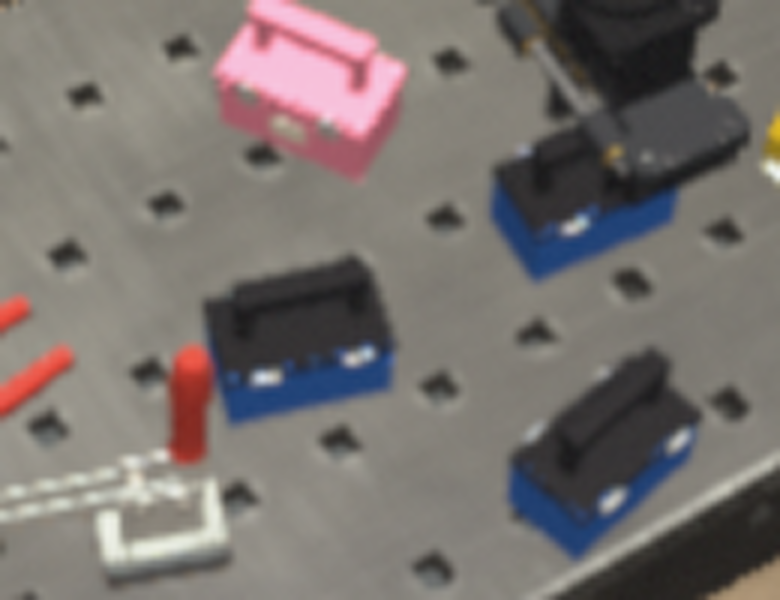

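>>> {"method": "move_arm", "body": {"series": [[[0, 0, 0.6, 0, 0, 0, 0.2], [0, 0, 0, 0, 0, 0, -1], [0, 0, 0, 0, 0, 0, -1], [0, 0, 0, 0, 0, 0, -1], [0, 0, 0, 0, 0, 0, -1], [0, 0, 0, 0, 0, 0, -1], [0, 0, 0, 0, 0, 0, -1], [0, 0, 0, 0, 0, 0, -1]]]}}

```text
time_s: 20.2
tcp_pos: [0.4883, 0.3249, 0.0686]
ee_rot: [[-0.998, 0.069, 0.0], [0.069, 0.998, 0.0], [-0.0, 0.0, -1.0]]
wrist_force: [1.3, -0.4, -0.9]
gripper_width: 0.204
```

>>> {"method": "move_arm", "body": {"series": [[[0, 0, 0, 0, 0, 0, -1], [0, 0, -0.8, 0, 0, 0, -1], [0, 0, -1.2, 0, 0, 0, -1], [0, 0, -1.2, 0, 0, 0, -1], [0, 0, -0.8, 0, 0, 0, -1], [0, 0, 0, 0, 0, 0, -1], [0, 0, 0, 0, 0, 0, -1], [0, 0, 0, 0, 0, 0, -1]]]}}

```text
time_s: 21.2
tcp_pos: [0.4878, 0.3245, 0.108]
ee_rot: [[-0.998, 0.069, -0.001], [0.069, 0.998, -0.001], [0.001, -0.001, -1.0]]
wrist_force: [0.5, 0.8, -6.2]
gripper_width: 0.202
```

```bash
python3 heft.py; python3 plan.py; python3 - <<'E'
from station import r
import cv2
a=r.capture("side")["color"][130:230,215:345]
cv2.imwrite("pics/s9.png",cv2.resize(a,None,fx=6,fy=6,interpolation=cv2.INTER_CUBIC))
E
```

```text
Fz mean [-0.07  0.08 -6.96] sd [0.5  0.37 0.48] mean err 0.13 mass 0.709
t 21.9 p [0.4882 0.3248 0.1086] yaw 176.0 zaxis [ 1.e-04  1.e-04 -1.e+00] F [ 0.1   0.39 -6.53] w 0.203 j [ 49.  24. -14.  -0. -52. -53.]
```

View pics/s9.png

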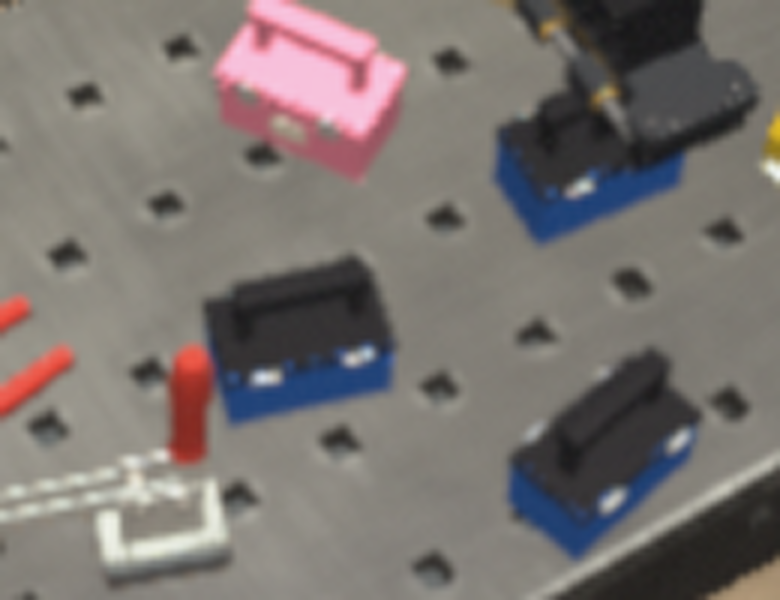

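B weighs 0.71 kg, so it's the full one, and it's held level. Lift it high to clear the clamp (0.195 m), turning to the pan's yaw on the way.

>>> {"method": "move_arm", "body": {"series": [[[0, 0, -1, 0, 0, 0, -1], [0, 0, -2, 0, 0, 0, -1], [0, 0, -3, 0, 0, 0, -1], [0, 0, -3, 0, 0, 2.6, -1], [0, 0, -3, 0, 0, 4, -1], [0, 0, -3, 0, 0, 4, -1], [0, 0, -3, 0, 0, 4, -1], [0, 0, -2, 0, 0, 2, -1], [0, 0, -1, 0, 0, 0, -1], [0, 0, 0, 0, 0, 0, -1], [0, 0, 0, 0, 0, 0, -1]]]}}

```text
time_s: 23.32
tcp_pos: [0.4876, 0.3244, 0.3172]
ee_rot: [[-0.936, 0.351, -0.002], [0.351, 0.936, -0.001], [0.002, -0.002, -1.0]]
wrist_force: [0.6, 0.9, -7.9]
gripper_width: 0.205
```

```bash
python3 plan.py "(.452,-.313,.31,159.4)"; python3 - <<'E'
from station import r
import cv2
a=r.capture("side")["color"][80:230,195:375]
cv2.imwrite("pics/s10.png",cv2.resize(a,None,fx=4,fy=4,interpolation=cv2.INTER_CUBIC))
E
```

```text
t 23.32 p [0.4876 0.3244 0.3172] yaw 159.4 zaxis [-0.0022 -0.0015 -1.    ] F [ 0.62  0.87 -7.91] w 0.205 j [ 49.  15.   4.  -0. -79. -70.]
(.452,-.313,.31,159.4) delta tool cm [-19.06 -60.93   0.82] world yaw turn->wz 0.0
```

View pics/s10.png

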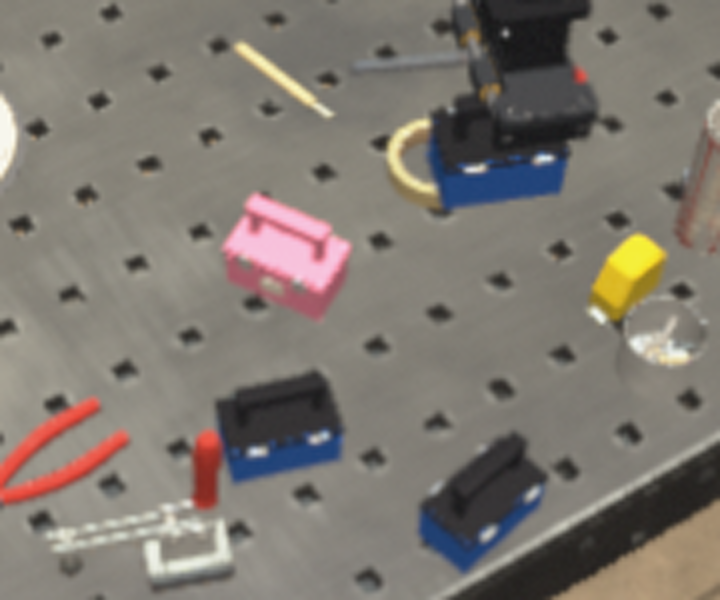

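B is held level at (500,160) in the crop. Carry it over to the pan.

>>> {"method": "move_arm", "body": {"series": [[[-0.3, -1, 0, 0, 0, 0, -1], [-0.6, -2, 0, 0, 0, 0, -1], [-0.9, -3, 0, 0, 0, 0, -1], [-1.2, -4, 0, 0, 0, 0, -1], [-1.4, -4.5, 0, 0, 0, 0, -1], [-1.4, -4.5, 0, 0, 0, 0, -1], [-1.4, -4.5, 0, 0, 0, 0, -1], [-1.4, -4.5, 0, 0, 0, 0, -1], [-1.4, -4.5, 0, 0, 0, 0, -1], [-1.4, -4.5, 0, 0, 0, 0, -1], [-1.4, -4.5, 0, 0, 0, 0, -1], [-1.4, -4.5, 0, 0, 0, 0, -1]]]}}

```text
time_s: 24.88
tcp_pos: [0.4579, -0.1581, 0.319]
ee_rot: [[-0.936, 0.352, 0.001], [0.352, 0.936, -0.0], [-0.001, 0.0, -1.0]]
wrist_force: [0.2, 0.6, -7.0]
gripper_width: 0.202
```

>>> {"method": "move_arm", "body": {"series": [[[-1.4, -4.5, 0, 0, 0, 0, -1], [-1.3, -4, 0, 0, 0, 0, -1], [-0.9, -3, 0, 0, 0, 0, -1], [-0.6, -2, 0, 0, 0, 0, -1], [-0.3, -1, 0, 0, 0, 0, -1], [0, 0, 0, 0, 0, 0, -1], [0, 0, 0, 0, 0, 0, -1], [0, 0, 0, 0, 0, 0, -1]]]}}

```text
time_s: 25.88
tcp_pos: [0.4508, -0.3066, 0.3187]
ee_rot: [[-0.937, 0.35, 0.0], [0.35, 0.937, 0.0], [-0.0, 0.0, -1.0]]
wrist_force: [0.7, -0.5, -6.9]
gripper_width: 0.202
```

```bash
python3 plan.py "(.452,-.313,.16,159.4)"; python3 - <<'E'
from station import r
import cv2
a=r.capture("side")["color"][150:290,80:280]
cv2.imwrite("pics/s11.png",cv2.resize(a,None,fx=4,fy=4,interpolation=cv2.INTER_CUBIC))
E
```

```text
t 25.88 p [ 0.4508 -0.3066  0.3187] yaw 159.5 zaxis [ 2.e-04  1.e-04 -1.e+00] F [ 0.67 -0.54 -6.85] w 0.202 j [-17.  11.  -1.  -0. -78.  -3.]
(.452,-.313,.16,159.4) delta tool cm [-0.33 -0.56 15.87] world yaw turn->wz 0.1
```

View pics/s11.png

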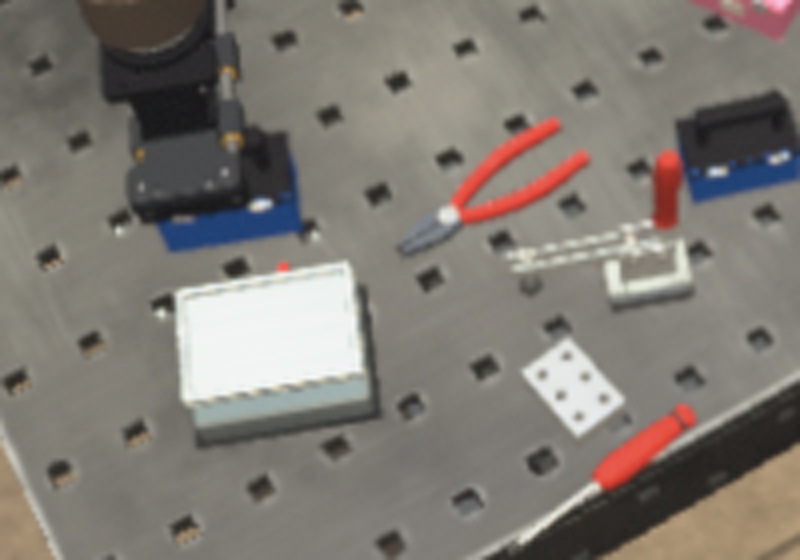

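Case B is still held level, and the scale, clamp, pliers and screwdriver are untouched. Descend to about 20 mm above the lip and check.

>>> {"method": "move_arm", "body": {"series": [[[-0.3, -0.6, 0, 0, 0, 0, -1], [0, 0, 1, 0, 0, 0, -1], [0, 0, 2, 0, 0, 0, -1], [0, 0, 3, 0, 0, 0, -1], [0, 0, 3, 0, 0, 0, -1], [0, 0, 3, 0, 0, 0, -1], [0, 0, 2.2, 0, 0, 0, -1], [0, 0, 1.3, 0, 0, 0, -1], [0, 0, 0.3, 0, 0, 0, -1], [0, 0, 0, 0, 0, 0, -1], [0, 0, 0, 0, 0, 0, -1]]]}}

```text
time_s: 27.3
tcp_pos: [0.4521, -0.3143, 0.1617]
ee_rot: [[-0.936, 0.351, 0.002], [0.351, 0.936, -0.001], [-0.002, -0.0, -1.0]]
wrist_force: [-0.1, -0.1, -6.5]
gripper_width: 0.204
```

```bash
python3 plan.py "(.452,-.313,.131,159.4)"; python3 - <<'E'
from station import r
from h import *
d=r.capture("side");cs=cam(d);a=d["color"];e=r.capture("top");ct=cam(e);b=e["color"]
s=r.sense();p=s["tcp_pos"];R=s["ee_rot"];z=p[2]-.0686
k=5
A=cv2.resize(a,None,fx=k,fy=k,interpolation=cv2.INTER_CUBIC);B=cv2.resize(b,None,fx=k,fy=k,interpolation=cv2.INTER_CUBIC)
yaw=np.arctan2(R[1,0],R[0,0])
for I,cc in((A,cs),(B,ct)):
  for q,col in(((p[0],p[1],yaw,.056,.1,z),(0,255,255)),((p[0],p[1],yaw,.06,.104,z+.055),(0,255,0)),((.4521,-.3132,np.radians(-20.6),.104,.148,.07),(0,0,255))):
    P=((proj(rect(*q),cc)+.5)*k-.5).astype(int);cv2.polylines(I,[P],True,col,1)
cv2.imwrite("pics/s12.png",A[900:1320,500:1000]);cv2.imwrite("pics/t12.png",B[800:1250,1550:2100])
E
```

```text
t 27.3 p [ 0.4521 -0.3143  0.1617] yaw 159.4 zaxis [ 0.0021 -0.001  -1.    ] F [-0.1  -0.14 -6.48] w 0.204 j [-18.  18. -15.   0. -57.  -3.]
(.452,-.313,.131,159.4) delta tool cm [0.06 0.12 3.06] world yaw turn->wz 0.0
```

View pics/s12.png

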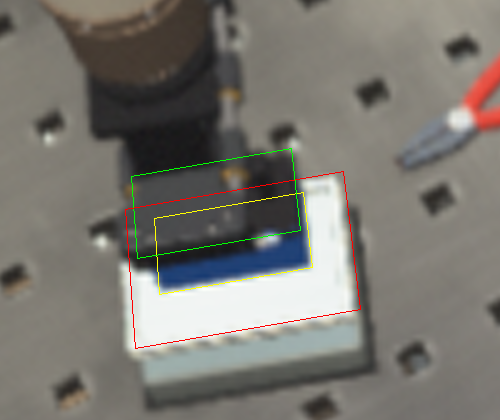

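View pics/t12.png

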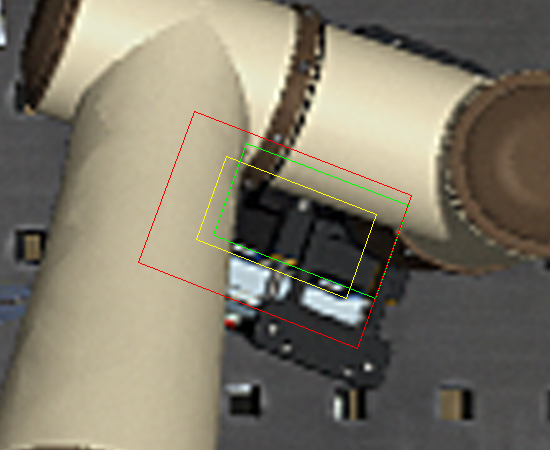

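```bash
python3 - <<'E'
from h import *
c,cs=pickle.load(open("cams.pkl","rb"))
im=cv2.imread("pics/side0.png")
k=8
cv2.imwrite("pics/pan.png",cv2.resize(im[205:270,110:190],None,fx=k,fy=k,interpolation=cv2.INTER_CUBIC))
E
```

```text
(no output)
```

View pics/pan.png

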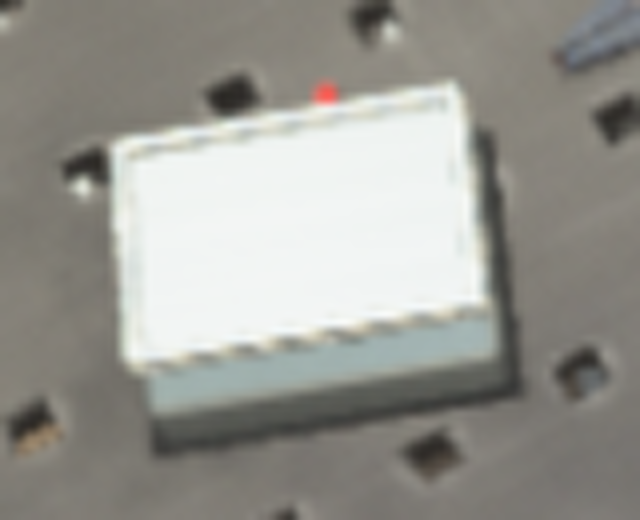

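```bash
python3 - <<'E'
from h import *
c,cs=pickle.load(open("cams.pkl","rb"))
p=(np.array([(492,312),(128,368),(112,145),(458,82)],float)+.5)/8-.5+[110,205]
for z in(.062,.07):
    f,e,l=fit(p,.104,.148,z,cs);print(z,f[:2].round(4),np.degrees(f[2]).round(1),e.round(2),l.round(3))
E
```

```text
0.062 [ 0.4505 -0.3181] -20.5 0.74 [0.109 0.15  0.105 0.148]
0.07 [ 0.4549 -0.3185] -20.5 0.69 [0.109 0.149 0.104 0.147]
```

The side-view fit puts the pan at (.455, -.3185), against (.452, -.313) from the top view. I'll use the mean, so the correction is about 2 mm. Lower onto the pan slowly.

>>> {"method": "move_arm", "body": {"series": [[[-0.2, -0.1, 0.8, 0, 0, 0, -1], [0, 0, 1, 0, 0, 0, -1], [0, 0, 0.7, 0, 0, 0, -1], [0, 0, 0.3, 0, 0, 0, -1], [0, 0, 0.2, 0, 0, 0, -1], [0, 0, 0.2, 0, 0, 0, -1], [0, 0, 0.2, 0, 0, 0, -1], [0, 0, 0, 0, 0, 0, -1], [0, 0, 0, 0, 0, 0, -1]]]}}

```text
time_s: 28.52
tcp_pos: [0.4531, -0.3158, 0.1269]
ee_rot: [[-0.936, 0.351, 0.0], [0.351, 0.936, -0.0], [-0.001, -0.0, -1.0]]
wrist_force: [-0.2, -0.1, -4.5]
gripper_width: 0.204
```

```bash
python3 h4.py; python3 plan.py
```

```text
Fz mean [-0.61 -0.51 -4.23] sd [0.47 0.47 0.61] mean err 0.31 mass 0.432
t 28.73 p [ 0.4531 -0.3158  0.1268] yaw 159.4 zaxis [ 5.e-04 -3.e-04 -1.e+00] F [-0.21 -1.11 -4.95] w 0.202 j [-18.  20. -18.   0. -52.  -3.]
```

The force has eased to -4.2 N. That means 4.5 mm of sink, consistent with contact at the expected height and no lip contact. Continue about 7 mm to carry the full weight.

>>> {"method": "move_arm", "body": {"series": [[[0, 0, 0.2, 0, 0, 0, -1], [0, 0, 0.2, 0, 0, 0, -1], [0, 0, 0.2, 0, 0, 0, -1], [0, 0, 0.15, 0, 0, 0, -1], [0, 0, 0, 0, 0, 0, -1], [0, 0, 0, 0, 0, 0, -1]]]}}

```text
time_s: 29.48
tcp_pos: [0.4531, -0.3158, 0.1193]
ee_rot: [[-0.936, 0.351, 0.0], [0.351, 0.936, -0.0], [-0.001, -0.0, -1.0]]
wrist_force: [-1.7, -0.6, 0.3]
gripper_width: 0.202
```

```bash
python3 h4.py; python3 plan.py;python3 - <<'E'
from station import r
import cv2
a=r.capture("side")["color"][170:270,90:220]
cv2.imwrite("pics/s13.png",cv2.resize(a,None,fx=6,fy=6,interpolation=cv2.INTER_CUBIC))
E
```

```text
Fz mean [-1.38 -0.22  0.08] sd [0.43 0.18 0.62] mean err 0.31 mass -0.008
t 29.68 p [ 0.4531 -0.3158  0.1192] yaw 159.4 zaxis [ 5.e-04 -3.e-04 -1.e+00] F [-1.49 -0.41 -0.74] w 0.203 j [-18.  21. -18.   0. -51.  -3.]
```

View pics/s13.png

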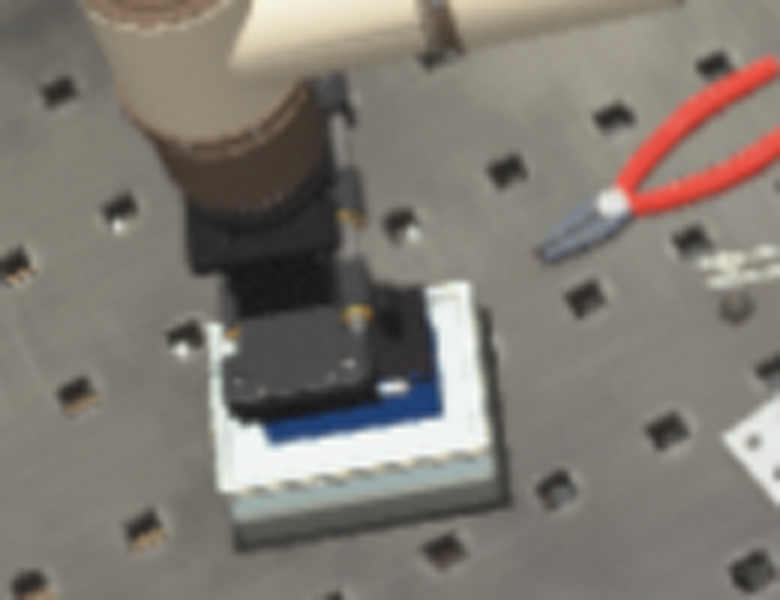

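The scale now carries the whole weight (net force 0). The case sits inside the lip, with its blue bottom edge from (270,440) to (440,410) against the rim at (220,490)–(490,450). Release and retreat straight up.

>>> {"method": "move_arm", "body": {"series": [[[0, 0, 0, 0, 0, 0, 0.2], [0, 0, 0, 0, 0, 0, 0.2], [0, 0, 0, 0, 0, 0, 0.2], [0, 0, 0, 0, 0, 0, 0.2], [0, 0, 0, 0, 0, 0, 0.2], [0, 0, 0, 0, 0, 0, 0.2], [0, 0, -1, 0, 0, 0, 0.2], [0, 0, -2, 0, 0, 0, 0.2]]]}}

```text
time_s: 30.72
tcp_pos: [0.4525, -0.3155, 0.1492]
ee_rot: [[-0.936, 0.351, -0.002], [0.351, 0.936, 0.001], [0.002, -0.0, -1.0]]
wrist_force: [0.2, 0.0, 0.2]
gripper_width: 0.603
```

```bash
python3 plan.py;python3 - <<'E'
from station import r
import cv2
a=r.capture("side")["color"][170:270,90:220]
cv2.imwrite("pics/s14.png",cv2.resize(a,None,fx=6,fy=6,interpolation=cv2.INTER_CUBIC))
E
```

```text
t 30.73 p [ 0.4525 -0.3155  0.1492] yaw 159.4 zaxis [-1.6e-03  5.0e-04 -1.0e+00] F [0.2  0.03 0.24] w 0.603 j [-18.  19. -16.   0. -55.  -3.]
```

View pics/s14.png

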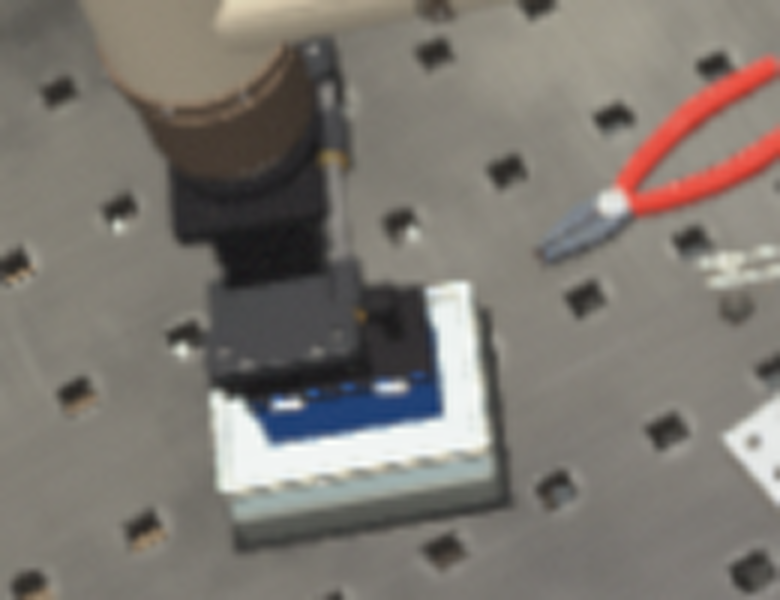

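The case stayed put. Raise the arm and move it toward the robot's right, so both views are clear for the final check.

>>> {"method": "move_arm", "body": {"series": [[[0, 0, -4, 0, 0, 0, 0.2], [0, 0, -5, 0, 0, 0, 0.2], [0, 0, -5, 0, 0, 0, 0.2], [2, -4, 0, 0, 0, 0, 0.2], [3, -5, 0, 0, 0, 0, 0.2], [3, -5, 0, 0, 0, 0, 0.2], [3, -5, 0, 0, 0, 0, 0.2], [3, -4, 0, 0, 0, 0, 0.2], [0, 0, 0, 0, 0, 0, 0.2], [0, 0, 0, 0, 0, 0, 0.2]]]}}

```text
time_s: 32.02
tcp_pos: [0.2411, -0.4818, 0.2892]
ee_rot: [[-0.936, 0.352, 0.001], [0.352, 0.936, -0.0], [-0.001, -0.0, -1.0]]
wrist_force: [0.3, 0.4, 0.6]
gripper_width: 0.602
```

```bash
python3 plan.py;python3 - <<'E'
from station import r
import cv2
a=r.capture("side")["color"];cv2.imwrite("pics/s15.png",cv2.resize(a[110:270,90:350],None,fx=3,fy=3,interpolation=cv2.INTER_CUBIC));cv2.imwrite("pics/s15p.png",cv2.resize(a[195:270,110:190],None,fx=8,fy=8,interpolation=cv2.INTER_CUBIC))
a=r.capture("top")["color"];cv2.imwrite("pics/t15.png",cv2.resize(a[120:260,100:420],None,fx=2.5,fy=2.5,interpolation=cv2.INTER_CUBIC))
cv2.imwrite("pics/t15p.png",cv2.resize(a[165:240,320:400],None,fx=8,fy=8,interpolation=cv2.INTER_CUBIC))
E
```

```text
t 32.02 p [ 0.2411 -0.4818  0.2892] yaw 159.4 zaxis [ 5.e-04 -2.e-04 -1.e+00] F [0.34 0.42 0.62] w 0.602 j [-46.  11.  -5.  -0. -74.  26.]
```

View pics/s15.png

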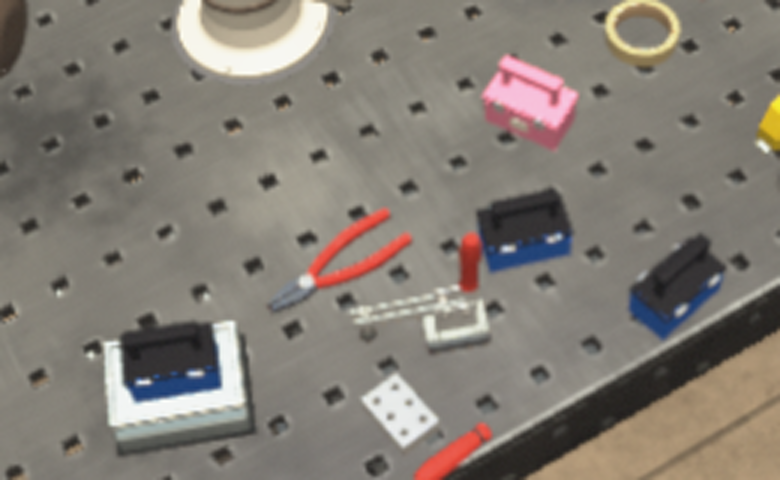

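View pics/s15p.png

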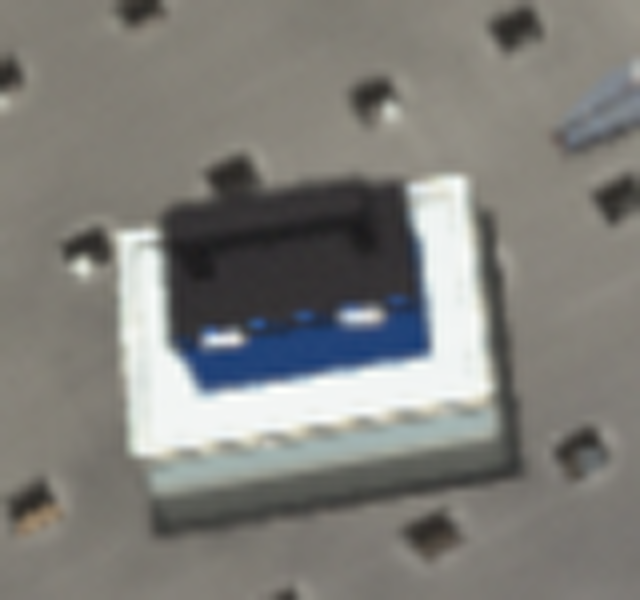

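View pics/t15.png

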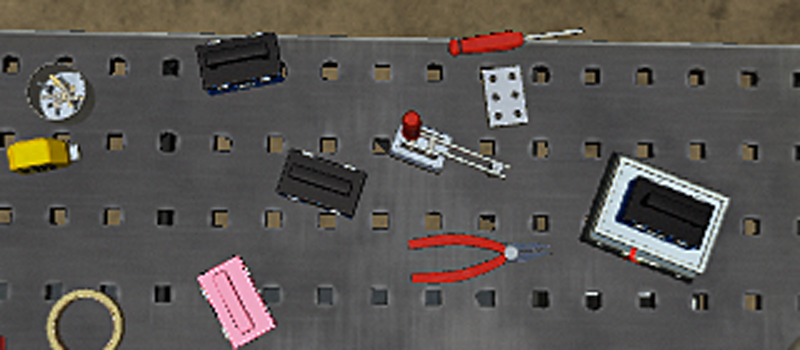

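View pics/t15p.png

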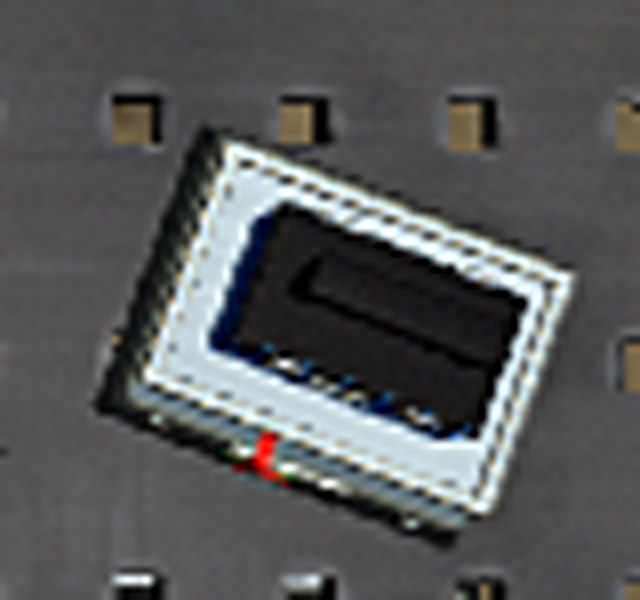

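```bash
python3 - <<'E'
from h import *
c,cs=pickle.load(open("cams.pkl","rb"))
q=lambda L:(np.array(L,float)+.5)/8-.5+[320,165]
f,e,l=fit(q([(232,143),(575,275),(490,515),(143,390)]),.104,.148,.0585,c);print("pan",f[:2].round(4),np.degrees(f[2]).round(1),e.round(2),l.round(3))
g,e,l=fit(q([(275,203),(532,298),(482,440),(228,347)]),.06,.104,.1055,c);print("lid",g[:2].round(4),np.degrees(g[2]).round(1),e.round(2),l.round(3),"offset",np.hypot(*(g-f)[:2]).round(4))
E
```

```text
pan [ 0.4516 -0.3159] -19.9 0.47 [0.106 0.147 0.103 0.146]
lid [ 0.4516 -0.311 ] -19.5 0.31 [0.059 0.106 0.059 0.104] offset 0.0049
```

The case is 5 mm from the pan's middle and flat (limit 22 mm). The rim has visibly sunk, by about 7 px at 8x. The other two cases are standing and the bystanders are unmoved. Handing in.

```bash
python3 - <<'E'
from station import r
print(r.sense()["joint_velocities"].round(2)); print(r.finish_job())
E
```

```text
[ 0.47  0.07 -0.13  0.07 -0.07  0.16]
the job is handed in; nothing more can be done
None
```

The full case is standing upright on the spring scale, flat inside the lip with the pan sunk. I handed the job in at about 32 s, and the system reported no verdict.

- **Hefting:** the near-right and far cases both weighed 0.26 kg, so they are light, and each went back down where it had stood. The left one weighed 0.71 kg, so it is the full one. I carried it over the clamp and lowered it onto the pan until the wrist force was about 0 N before letting go.
- **Last checks:** the top view puts the full case about 5 mm from the pan's middle (limit 22 mm), with its yaw within 0.5° of the pan's. The pan should be down about 11.6 mm, worked out from the measured weight and the spring. The pictures confirm that it sank but are too coarse to measure how far.
- **Everything else:** in both final pictures the light cases stand on the table. The pliers, screwdriver, tin and tape measure look unmoved, though I judged that by eye only. The arm is clear of everything.
- **Disagreement:** before placing, the two cameras differed by 4–6 mm on where the pan was, more than the stated 2 mm calibration, so I aimed at the mean. That is well inside the tolerance.
- **Contact force:** setting the first case back down pressed it onto the table with about 9 N for a moment. That is above the 2–3 N of the other light case, but far below the limits.

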